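# Pin the retaining bar of a platform shaker

### The job

Get the tube rack secured before the shaker run: swing the steel retaining bar fully home so that its eye lies between the two ears of the yoke, then take the long pin from the pin block (the two short ones do not reach) and drop it down through ear, eye and ear until its knob rests on the upper ear, and let go.

Things in the scene. Friction and masses are not known exactly. Their poses are not given: they have to be found in the camera images.
- bar (a joint): Angle of the flat steel bar (22 mm wide, top 131 mm above the bench) about its upright hinge at the shaker's far side: 0 = fully home at a hard stop, its eye centred in the yoke; up to 1.1 open, growing counter-clockwise seen from above. It reaches from the hinge toward the robot; the eye, a 50 mm square plate with a 28 mm hole, is 190 mm from the hinge. Stays where left; moves under 2 N.
- bar_handle (a point): Grip point on the axis of the bar's upright grey round post (16 mm across, 131 to 181 mm above the bench), 16 mm below its top. The hinge axis is 100 mm along this point's +x, the eye 90 mm along -x; z is up, closing moves it along +y. Two thin rubber-tipped stops point along +y at bar height. The tube rack (tops under 175 mm above the bench) stays 65 mm off the closed bar's centre line.
- yoke_hole (a point): Centre of the hole's mouth in the upper ear's top face, 144 mm above the bench. Two fixed steel ears, 46 x 56 mm, 8 mm thick, 24 mm holes, one above the other, 20 mm apart. The lower ear's underside is 36 mm below this point, the platform 64 mm. z is up (the pin goes in along -z); x runs along the closed bar to its hinge, 190 mm off; the yoke is open to -y, where the bar comes in.
- lock_pin: Long pin, upright in one of 3 sockets (75 mm apart, 22 mm deep) of an aluminium block 34 mm high. Steel shank 10 mm across, 52 mm long, rounded point; round grey knob above it, 36 mm across, 36 mm tall. Origin: the point's end; z up along the pin (knob at 52 to 88 mm); x at first along the row. 90 g. The two other pins differ only in a 32 mm shank: their knobs stand 20 mm lower.
Not all that is in view belongs to the job. What is shaped like the lock_pin but green or red is not meant.

How it is judged:
By the outcome, as a careful person would: the job done as asked, in the order asked, and still so for the second after the job is handed in, with the robot touching nothing.
It also fails if it takes over 51 s, if anything falls off the work surface, if the arm or the gripper's body presses on something with over 40 N, if the wrist force passes 120 N, or if a joint passes its speed limit or range.

### The arm

A 6-joint arm with a two-finger parallel gripper is mounted at the origin on the work surface. World frame = base frame: x ahead of the robot, y to its left, z up, the work surface at z = 0. Lengths are in m, angles in rad, forces in N, time in s.
With the tool pointing down it reaches from about 0.425 to 0.95 m from the base axis. Payload 3.5 kg.
Tool frame: the origin (TCP) lies midway between the tips of the shut fingers; the grasp point (between the pads) lies 19 mm behind it; z points along the fingers, x is the direction in which the jaws open and shut, and the axes are right-handed (so a half turn about z gives the same grasp; the last joint's range is limited). The gripper opens to 85 mm and grips with 20 to 120 N. Pads are 22 mm wide; open, the fingers measure 114 mm over their backs; the gripper's body (76 mm by 85 mm) begins 54 mm behind the grasp point. The pads swing forward as they close: fully open they stand 13 mm farther back than shut.
Start: joints at [0.955, 0.286, 1.577, -0, 1.279, -0.15], TCP at [0.303, 0.603, 0.231] pointing down, gripper open.
Joint ranges: [-2.77, 2.77], [-0.9, 2.22], [0.21, 2.48], [-1.53, 4.67], [0.24, 2.81], [-2.84, 2.84]. Speed limits (rad/s): [2.79, 2.79, 3.14, 3.14, 3.14, 3.14].

### API

Orientations are given as a 3x3 rotation matrix whose columns are the frame's x, y, z axes.
In Python, from rig import r gives the robot as it stands.
- The arm moves only by the tool arm_command, never from a script. Its argument "rows" is a list of rows, each an object of numbers: "dx", "dy", "dz": the shift along the tool's x, y, z in mm; "spin": the turn about the tool's z in rad. In form: [{"dx": .., "dy": .., "dz": .., "spin": ..}, ...]. A call has 1 to 12 rows; each row shifts and turns the pose as measured when the row begins, along the tool's axes as they then stand; what a row does not reach is not made up. A row lasts 1/10 s, in which the tool goes at most 50 mm and 8.59 degrees, less where a joint would pass 70% of its speed; a pose out of reach is approached as far as the arm can. A call with a gripper value outside its range is refused whole. "fingers" is the opening, from 0 (shut) to 1 (fully open), set as the call begins (left out, the last holds). The fingers move at their own pace and stop on an object; "force" is the grip in N (left out, the last holds). Time passes only in rows, so rows that do not move let the fingers close. It gives the time, the measured TCP pose, the force and the opening at its end, in the units of the state.
- r.get_obs(): the state, without advancing time (a new reading comes with each control period).
- r.get_image(name): name is "side" or "top" or "wrist"; returns a dict with "frame" (420x560x3 uint8, blue, green, red), "vertical_fov" (degrees; the focal length in pixels is half the picture's height over the tangent of half this angle, whatever the lens; pixels are square), "cx", "cy" (the principal point, pixels), "rvec" (rotation vector, rad) and "tvec" (3), from world to camera coordinates, as OpenCV has them. Camera axes: x right, y down, z forward; pixel columns grow to the right and rows downward; lengths in m; the calibration is good to about 2 mm. A picture is of the moment at which its call begins. There is no depth.
- r.hand_in(): hands the job in, once; it reports no verdict.
The state is a dict: "clock": time; "joint_pos": joint angles; "dq": joint speeds; "effort": joint torques, N m; "ee_pos": TCP position; "tcp_rot": TCP orientation; "ft_force": force on the tool from outside, world axes, zero at the start; "moment": the same for the moment, N m; "opening": opening from 0.0 (shut) to 1.0 (fully open).
Only numpy, scipy, OpenCV 4.12 (cv2) and the standard library are available. Lean on these libraries where they do the work, as an engineer would, in place of code of your own. Each camera call takes 0.05 s, during which the arm holds its last target.

## Working session

There is one attempt and no reset: what is moved stays moved. The work goes in short steps, Python scripts to look and compute and a tool call to move; the robot and the scene stay as the last step left them, time stands still between calls to the robot, and variables do not carry over. Pictures are saved under pics/ and viewed, and the job is handed in when it is done.

Besides the shell and the picture viewer there is one more tool, called as name(argument=value, ...) on one line, values as JSON. arm_command: Moves the arm, as the interface text tells. Its arguments: {"type":"object","properties":{"rows":{"type":"array","items":{"type":"object","properties":{"dx":{"type":"number"},"dy":{"type":"number"},"dz":{"type":"number"},"spin":{"type":"number"}}}},"fingers":{"type":"number"},"force":{"type":"number"}},"required":["rows"]}

```bash
mkdir -p pics; ls; cat > h.py <<'E'
import numpy as np, cv2, pickle
from rig import r
def snap(n,tag):
    d=r.get_image(n); cv2.imwrite(f'pics/{tag}.png',d['frame']); pickle.dump(d,open(f'pics/{tag}.pkl','wb')); return d
def load(tag): return pickle.load(open(f'pics/{tag}.pkl','rb'))
def cam(d):
    f=d['frame'].shape[0]/2/np.tan(np.radians(d['vertical_fov'])/2)
    K=np.array([[f,0,d['cx']],[0,f,d['cy']],[0,0,1]]);R=cv2.Rodrigues(np.array(d['rvec'],float))[0];t=np.array(d['tvec'],float).ravel()
    return K,R,t
def ray(d,u,v):
    K,R,t=cam(d);w=R.T@np.linalg.inv(K)@np.array([u,v,1.]);return -R.T@t,w/np.linalg.norm(w)
def onz(d,u,v,z):
    c,w=ray(d,u,v);return c+w*(z-c[2])/w[2]
def proj(d,p):
    K,R,t=cam(d);q=K@(R@np.array(p,float)+t);return q[:2]/q[2]
def tri(d1,p1,d2,p2):
    c1,w1=ray(d1,*p1);c2,w2=ray(d2,*p2)
    A=np.stack([w1,-w2],1);s=np.linalg.lstsq(A,c2-c1,rcond=None)[0]
    a=c1+s[0]*w1;b=c2+s[1]*w2;return (a+b)/2,np.linalg.norm(a-b)
E
python3 - <<'E'
from h import *
for n in ['side','top','wrist']:
    d=snap(n,n+'0');c,w=ray(d,d['cx'],d['cy']);print(n,c.round(3),w.round(3),d['vertical_fov'],d['cx'],d['cy'],[k for k in d])
o=r.get_obs();print(o)
E
```

```text
pics
side [ 0.414 -0.647  0.686] [ 0.242  0.655 -0.716] 56.97753308962277 277.63828005755164 206.59065072466893 ['frame', 'vertical_fov', 'cx', 'cy', 'rvec', 'tvec']
top [ 0.5   -0.141  0.877] [ 0.146 -0.004 -0.989] 56.955827439581945 271.20690919963795 209.38349352832216 ['frame', 'vertical_fov', 'cx', 'cy', 'rvec', 'tvec']
wrist [0.237 0.636 0.371] [ 0.257 -0.131 -0.957] 58.00065061959409 277.786086506805 214.00948737034383 ['frame', 'vertical_fov', 'cx', 'cy', 'rvec', 'tvec']
{'clock': 0.15, 'joint_pos': array([ 9.54977123e-01,  2.87003951e-01,  1.57786153e+00,  3.25781600e-05,
        1.27860395e+00, -1.50031316e-01]), 'dq': array([ 0.00041992, -0.00227713, -0.00498131, -0.00017915,  0.00022309,
       -0.00147616]), 'effort': array([ 1.06466781e-03, -4.06601501e+01, -2.93141413e+01, -1.01521136e-04,
        3.95543058e-03,  1.40888235e-05]), 'ee_pos': array([0.30284265, 0.60266943, 0.23022581]), 'tcp_rot': array([[ 4.49134277e-01,  8.93463581e-01, -1.10954593e-03],
       [ 8.93462352e-01, -4.49135540e-01, -1.51399596e-03],
       [-1.85103676e-03, -3.11350031e-04, -9.99998238e-01]]), 'ft_force': array([-0.03612061,  0.40177326,  0.41897921]), 'moment': array([0.06076122, 0.03869461, 0.02839672]), 'opening': 1.0006515718309357}
```

View pics/side0.png

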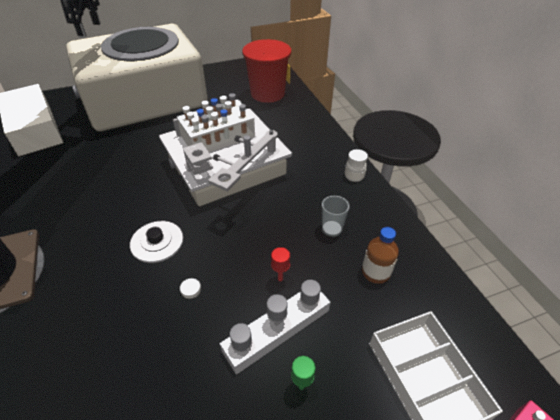

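View pics/top0.png

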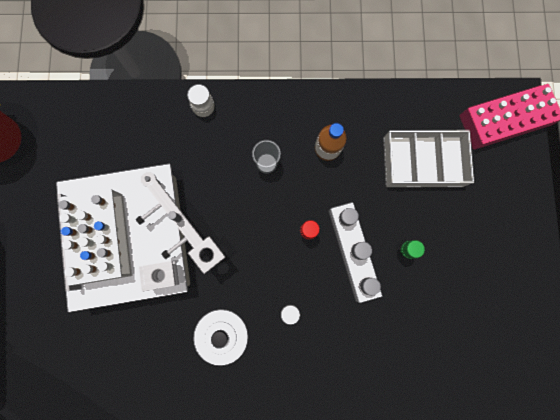

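View pics/wrist0.png

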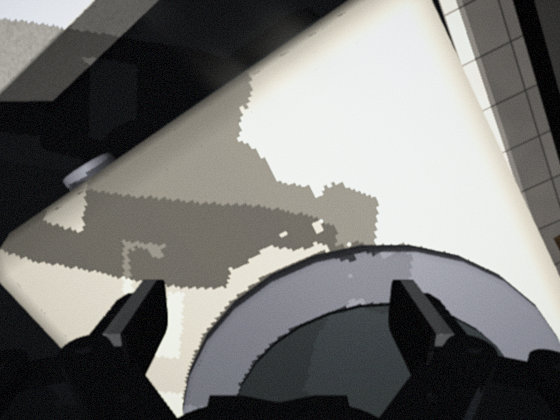

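Side view: the shaker with bar is around (225,150), the pin block around (275,325), and there are red and green decoys. Top view: the shaker is at (120,235), the eye at (207,255) and the block at (355,250). Next I'll zoom in.

```bash
python3 - <<'E'
from h import *
a=load('top0')['frame'];b=load('side0')['frame']
cv2.imwrite('pics/z1.png',cv2.resize(a[150:320,40:240],None,fx=4,fy=4,interpolation=cv2.INTER_CUBIC)[:600])
cv2.imwrite('pics/z2.png',cv2.resize(b[90:210,150:300],None,fx=5,fy=5,interpolation=cv2.INTER_CUBIC))
cv2.imwrite('pics/z3.png',np.hstack([cv2.resize(a[195:310,320:400],None,fx=5,fy=5,interpolation=cv2.INTER_CUBIC),cv2.resize(b[270:385,215:295],None,fx=5,fy=5,interpolation=cv2.INTER_CUBIC)]))
d=load('top0')
print([onz(d,x,y,0.13).round(3) for x,y in [(207,255),(148,179),(158,276)]])
E
```

```text
[array([ 0.523, -0.02 ,  0.13 ]), array([0.672, 0.099, 0.13 ]), array([0.483, 0.072, 0.13 ])]
```

View pics/z1.png

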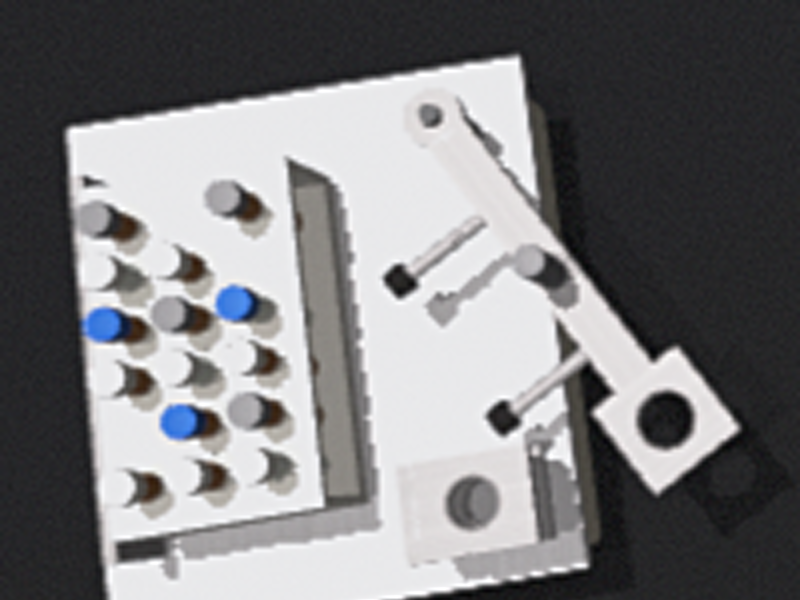

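View pics/z2.png

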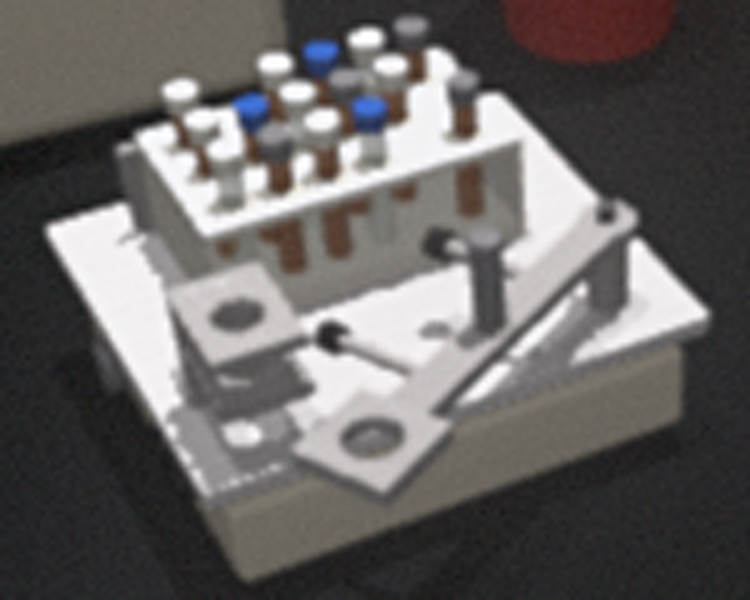

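View pics/z3.png

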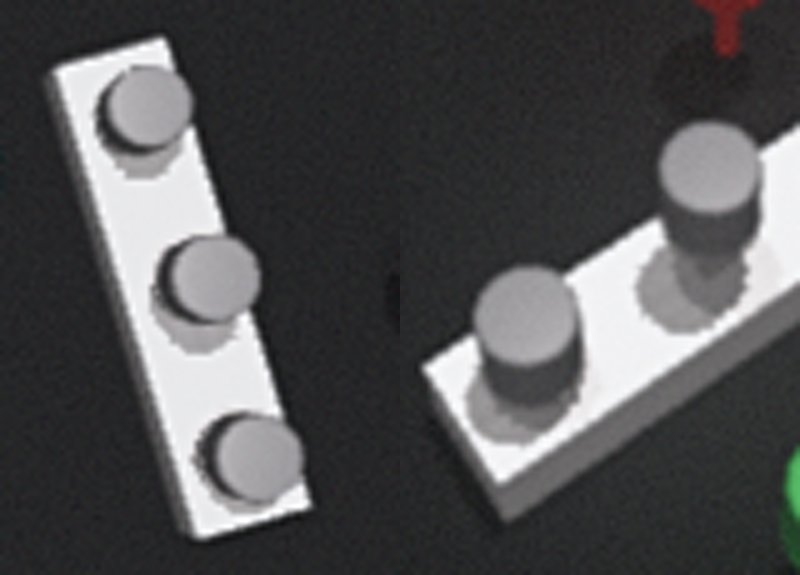

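```bash
cat > m.py <<'E'
from h import *
t=load('top0');s=load('side0')
P={'hinge':((147.5,178.75),(271.2,132.2)),'eye':((206.25,255),(224.4,177.6)),'post':((174.25,215.5),(246.8,138)),'yoke':((157.7,275),(197.4,153)),
'k2':((363.2,250.6),(277,303.4)),'k3':((371.6,286.4),(240,333)),'k1':((350,216),(311,288))}
Z=dict(hinge=.131,eye=.131,post=.181,yoke=.144,k1=.08,k2=.1,k3=.08)
for k,(a,b) in P.items():
    p,e=tri(t,a,s,b);print(k,p.round(4),round(e,4),'top@z',onz(t,*a,Z[k])[:2].round(4),'side@z',onz(s,*b,Z[k])[:2].round(4))
E
python3 m.py
python3 - <<'E'
from h import *
# gray knob tops by threshold
b=load('side0')['frame'];cv2.imwrite('pics/z4.png',cv2.resize(b[270:350,255:335],None,fx=7,fy=7,interpolation=cv2.INTER_CUBIC))
E
```

```text
hinge [0.6718 0.0971 0.1375] 0.0016 top@z [0.6724 0.0993] side@z [0.6757 0.1059]
eye [ 0.5232 -0.0195  0.1326] 0.0014 top@z [ 0.5225 -0.0191] side@z [ 0.5242 -0.0178]
post [0.5925 0.031  0.1847] 0.001 top@z [0.5925 0.032 ] side@z [0.5943 0.036 ]
yoke [0.4856 0.0683 0.1454] 0.0001 top@z [0.4856 0.0687] side@z [0.4859 0.0701]
k2 [ 0.5307 -0.3274  0.1014] 0.0008 top@z [ 0.5304 -0.3276] side@z [ 0.5314 -0.3267]
k3 [ 0.4589 -0.3464  0.0805] 0.0002 top@z [ 0.4589 -0.3465] side@z [ 0.4588 -0.3461]
k1 [ 0.6033 -0.3079  0.0805] 0.0011 top@z [ 0.6029 -0.3079] side@z [ 0.6041 -0.3077]
```

View pics/z4.png

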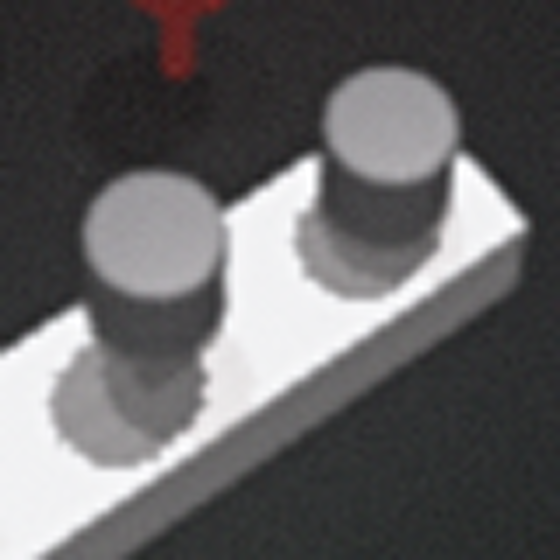

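The long pin is the middle one: its knob top triangulates to z≈0.10, against 0.08 for the others. The bar is about 0.51 rad open. I'm heading for the post.

arm_command(rows=[{"dx":-15,"dy":20,"dz":-10},{"dx":-29,"dy":39,"dz":-2},{"dx":-29,"dy":39,"dz":0},{"dx":-29,"dy":39},{"dx":-29,"dy":39},{"dx":-29,"dy":39},{"dx":-29,"dy":39},{"dx":-29,"dy":39},{"dx":-29,"dy":39},{"dx":-29,"dy":39},{"dx":-29,"dy":39},{"dx":-15,"dy":20}], fingers=1, force=30)

```text
invalid input at $.rows[0]: expected keys dx, dy, dz, spin
```

arm_command(rows=[{"spin":-0.14},{"spin":-0.145},{"spin":-0.145},{"spin":-0.145},{"spin":-0.145},{"spin":-0.14},{}])

```text
invalid input at $.rows[0]: expected keys dx, dy, dz, spin
```

```bash
cat > go.py <<'E'
import sys
from h import *
# target TCP xyz and jaw yaw
x,y,z,yaw=map(float,sys.argv[1:5])
o=r.get_obs();R=o['tcp_rot'];d=np.array([x,y,z])-o['ee_pos']
c=np.arctan2(R[1,0],R[0,0]);e=(c-yaw+np.pi/2)%np.pi-np.pi/2
Rz=R@cv2.Rodrigues(np.array([0,0,e]))[0]
print('t',o['clock'],'pos',o['ee_pos'].round(4),'yaw',c.round(3),'spin',e.round(3),'tool mm now',(1000*R.T@d).round(1),'after spin',(1000*Rz.T@d).round(1),'F',o['ft_force'].round(1),'op',round(o['opening'],3),'q6',o['joint_pos'][5].round(2))
E
python3 go.py .5925 .031 .150 1.98
```

```text
t 0.15 pos [0.3028 0.6027 0.2302] yaw 1.105 spin -0.875 tool mm now [-380.5  515.6   80.8] after spin [-639.6   38.4   80.8] F [-0.   0.4  0.4] op 1.001 q6 -0.15
```

All four keys are required in every row.

arm_command(rows=[{"dx":-15,"dy":20,"dz":-10,"spin":0},{"dx":-29,"dy":39,"dz":-2,"spin":0},{"dx":-29,"dy":39,"dz":0,"spin":0},{"dx":-29,"dy":39,"dz":0,"spin":0},{"dx":-29,"dy":39,"dz":0,"spin":0},{"dx":-29,"dy":39,"dz":0,"spin":0},{"dx":-29,"dy":39,"dz":0,"spin":0},{"dx":-29,"dy":39,"dz":0,"spin":0},{"dx":-29,"dy":39,"dz":0,"spin":0},{"dx":-29,"dy":39,"dz":0,"spin":0},{"dx":-29,"dy":39,"dz":0,"spin":0},{"dx":-15,"dy":20,"dz":0,"spin":0}], fingers=1, force=30)

```text
clock: 1.35
ee_pos: [0.5477, 0.1108, 0.2387]
tcp_rot: [[0.441, 0.898, -0.004], [0.898, -0.441, -0.004], [-0.005, -0.002, -1.0]]
ft_force: [-0.3, 0.6, 0.4]
opening: 1.0
```

arm_command(rows=[{"dx":0,"dy":0,"dz":0,"spin":-0.145},{"dx":0,"dy":0,"dz":0,"spin":-0.145},{"dx":0,"dy":0,"dz":0,"spin":-0.145},{"dx":0,"dy":0,"dz":0,"spin":-0.145},{"dx":0,"dy":0,"dz":0,"spin":-0.145},{"dx":0,"dy":0,"dz":0,"spin":-0.145},{"dx":0,"dy":0,"dz":0,"spin":0}])

```text
clock: 2.05
ee_pos: [0.5481, 0.1046, 0.2355]
tcp_rot: [[-0.423, 0.906, -0.009], [0.906, 0.423, -0.005], [-0.0, -0.011, -1.0]]
ft_force: [-0.5, 0.5, -0.3]
opening: 1.0
```

```bash
python3 go.py .5925 .031 .150 1.98
```

```text
t 2.05 pos [0.5481 0.1046 0.2355] yaw 2.008 spin 0.028 tool mm now [-85.5  10.   85.4] after spin [-85.2  12.3  85.4] F [-0.5  0.5 -0.3] op 1.0 q6 -2.0
```

arm_command(rows=[{"dx":-20,"dy":4,"dz":0,"spin":0.02},{"dx":-30,"dy":4,"dz":0,"spin":0},{"dx":-25,"dy":4,"dz":0,"spin":0},{"dx":-10,"dy":0,"dz":0,"spin":0},{"dx":0,"dy":0,"dz":0,"spin":0}])

```text
clock: 2.55
ee_pos: [0.596, 0.027, 0.2344]
tcp_rot: [[-0.391, 0.92, -0.01], [0.92, 0.391, -0.005], [-0.001, -0.011, -1.0]]
ft_force: [0.0, 0.1, -0.4]
opening: 1.0
```

```bash
python3 go.py .5925 .031 .147 1.98; python3 -c "
from h import *
snap('wrist','wrist1')"
```

```text
t 2.55 pos [0.596  0.027  0.2344] yaw 1.973 spin -0.007 tool mm now [ 5.1 -0.7 87.5] after spin [ 5.1 -0.6 87.5] F [ 0.   0.1 -0.4] op 1.0 q6 -2.09
```

View pics/wrist1.png

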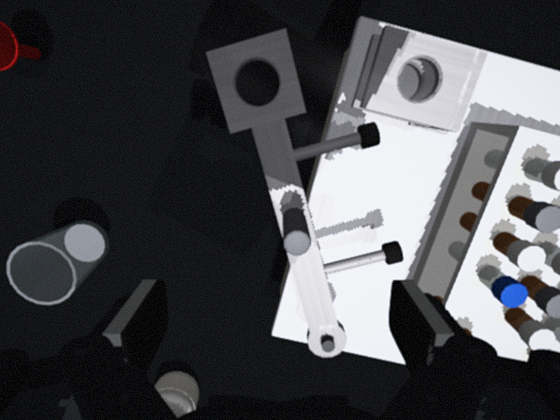

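The wrist view shows the post top at (297,240), roughly between the fingers. The stops are to the right of it.

```bash
python3 -c "
from h import *
d=load('wrist1')
print('post',onz(d,297,241,.181),'yoke',onz(d,419,80,.144),'eye',onz(d,257,82,.131),'hinge',onz(d,326,341,.137))"
```

```text
post [0.5920867  0.03714425 0.181     ] yoke [0.48557982 0.069161   0.144     ] eye [ 0.52296868 -0.01759426  0.131     ] hinge [0.6686076  0.09643732 0.137     ]
```

arm_command(rows=[{"dx":4,"dy":0,"dz":15,"spin":0},{"dx":1,"dy":0,"dz":20,"spin":0},{"dx":0,"dy":0,"dz":20,"spin":0},{"dx":0,"dy":0,"dz":18,"spin":0},{"dx":0,"dy":0,"dz":8,"spin":0},{"dx":0,"dy":0,"dz":0,"spin":0}])

```text
clock: 3.2
ee_pos: [0.5884, 0.038, 0.1464]
tcp_rot: [[-0.394, 0.919, -0.014], [0.919, 0.394, -0.003], [0.003, -0.014, -1.0]]
ft_force: [-0.5, 0.3, 0.7]
opening: 1.002
```

```bash
python3 go.py .5925 .031 .147 1.98
```

```text
t 3.2 pos [0.5884 0.038  0.1464] yaw 1.975 spin -0.005 tool mm now [-8.   1.  -0.6] after spin [-8.   1.  -0.6] F [-0.5  0.3  0.7] op 1.002 q6 -2.08
```

arm_command(rows=[{"dx":0,"dy":0,"dz":0,"spin":0},{"dx":0,"dy":0,"dz":0,"spin":0},{"dx":0,"dy":0,"dz":0,"spin":0},{"dx":0,"dy":0,"dz":0,"spin":0},{"dx":0,"dy":0,"dz":0,"spin":0},{"dx":0,"dy":0,"dz":0,"spin":0},{"dx":0,"dy":0,"dz":0,"spin":0},{"dx":0,"dy":0,"dz":0,"spin":0}], fingers=0, force=25)

```text
clock: 4.0
ee_pos: [0.5896, 0.0387, 0.1495]
tcp_rot: [[-0.394, 0.919, -0.009], [0.919, 0.394, -0.004], [0.0, -0.01, -1.0]]
ft_force: [-0.0, -0.3, 0.4]
opening: 0.177
```

```bash
python3 go.py .5732 .082 .147 1.98
```

```text
t 4.0 pos [0.5896 0.0387 0.1495] yaw 1.976 spin -0.004 tool mm now [46.3  2.   2.5] after spin [46.3  2.2  2.5] F [-0.  -0.3  0.4] op 0.177 q6 -2.08
```

arm_command(rows=[{"dx":6,"dy":0,"dz":0,"spin":0},{"dx":8,"dy":0,"dz":0,"spin":0},{"dx":8,"dy":0,"dz":0,"spin":0},{"dx":8,"dy":0,"dz":0,"spin":0},{"dx":5,"dy":1,"dz":0,"spin":0},{"dx":3,"dy":1,"dz":0,"spin":0},{"dx":0,"dy":0,"dz":0,"spin":0}])

```text
clock: 4.7
ee_pos: [0.573, 0.0707, 0.1495]
tcp_rot: [[-0.389, 0.921, -0.018], [0.921, 0.389, -0.014], [-0.006, -0.022, -1.0]]
ft_force: [-0.8, -3.1, -0.3]
opening: 0.173
```

```bash
python3 go.py .5732 .082 .147 1.98
```

```text
t 4.7 pos [0.573  0.0707 0.1495] yaw 1.97 spin -0.01 tool mm now [10.3  4.6  2.4] after spin [10.3  4.7  2.4] F [-0.8 -3.1 -0.3] op 0.173 q6 -2.01
```

arm_command(rows=[{"dx":3,"dy":1,"dz":0,"spin":0},{"dx":4,"dy":1,"dz":0,"spin":0},{"dx":4,"dy":1,"dz":0,"spin":0},{"dx":4,"dy":1,"dz":0,"spin":0}])

```text
clock: 5.1
ee_pos: [0.5708, 0.0824, 0.1495]
tcp_rot: [[-0.391, 0.92, -0.019], [0.92, 0.39, -0.025], [-0.016, -0.027, -0.999]]
ft_force: [0.6, -24.4, -0.0]
opening: 0.171
```

arm_command(rows=[{"dx":4,"dy":1,"dz":0,"spin":0},{"dx":4,"dy":1,"dz":0,"spin":0}])

```text
clock: 5.3
ee_pos: [0.5709, 0.082, 0.1496]
tcp_rot: [[-0.392, 0.92, -0.017], [0.919, 0.391, -0.045], [-0.034, -0.033, -0.999]]
ft_force: [-0.4, -17.4, -0.7]
opening: 0.172
```

```bash
python3 go.py .5732 .082 .147 1.98; python3 -c "
from h import *
snap('top','top1');a=load('top1')['frame'];cv2.imwrite('pics/z5.png',cv2.resize(a[150:320,40:240],None,fx=4,fy=4,interpolation=cv2.INTER_CUBIC)[:600])"
```

```text
t 5.3 pos [0.5709 0.082  0.1496] yaw 1.974 spin -0.006 tool mm now [-0.8  2.2  2.5] after spin [-0.8  2.2  2.5] F [ -0.4 -17.4  -0.7] op 0.172 q6 -1.96
```

View pics/z5.png

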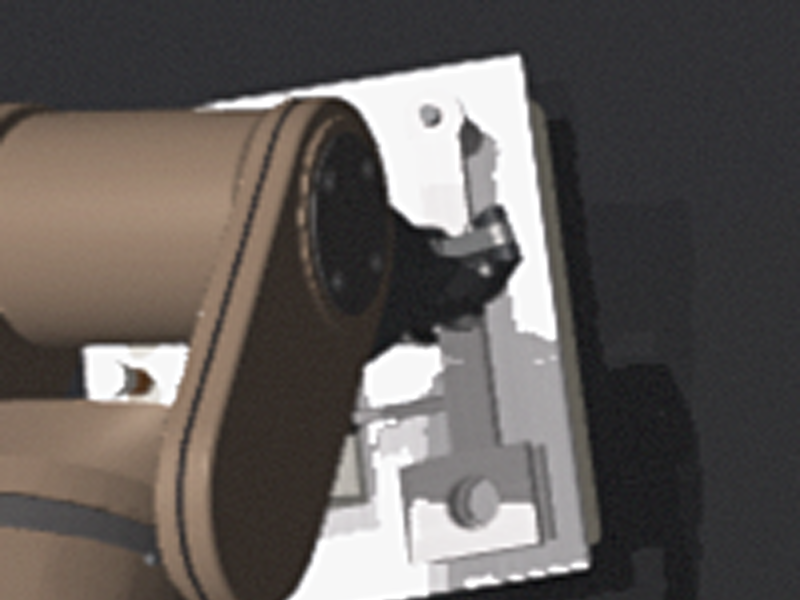

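The bar has hit its stop (24 N reaction, post at the predicted home position). I'll relax, open and rise.

arm_command(rows=[{"dx":0,"dy":0,"dz":0,"spin":0},{"dx":0,"dy":0,"dz":0,"spin":0}])

```text
clock: 5.55
ee_pos: [0.5709, 0.0818, 0.1496]
tcp_rot: [[-0.389, 0.921, -0.018], [0.921, 0.388, -0.042], [-0.031, -0.033, -0.999]]
ft_force: [-2.3, -3.7, 1.4]
opening: 0.179
```

arm_command(rows=[{"dx":0,"dy":0,"dz":0,"spin":0},{"dx":0,"dy":0,"dz":0,"spin":0},{"dx":0,"dy":0,"dz":0,"spin":0},{"dx":0,"dy":0,"dz":0,"spin":0},{"dx":0,"dy":0,"dz":0,"spin":0},{"dx":0,"dy":0,"dz":-20,"spin":0},{"dx":0,"dy":0,"dz":-30,"spin":0},{"dx":0,"dy":0,"dz":-30,"spin":0},{"dx":0,"dy":0,"dz":-15,"spin":0}], fingers=0.6)

```text
clock: 6.45
ee_pos: [0.5716, 0.0898, 0.2435]
tcp_rot: [[-0.395, 0.918, -0.02], [0.918, 0.394, -0.039], [-0.028, -0.034, -0.999]]
ft_force: [-0.1, -1.3, 0.1]
opening: 0.602
```

```bash
python3 go.py .5307 -.3275 .069 1.83
```

```text
t 6.45 pos [0.5716 0.0898 0.2435] yaw 1.977 spin 0.147 tool mm now [-362.  -196.3  191.5] after spin [-386.9 -141.   191.5] F [-0.1 -1.3  0.1] op 0.602 q6 -1.97
```

arm_command(rows=[{"dx":-20,"dy":-7,"dz":0,"spin":0.14},{"dx":-38,"dy":-14,"dz":0,"spin":0},{"dx":-40,"dy":-15,"dz":0,"spin":0},{"dx":-40,"dy":-15,"dz":0,"spin":0},{"dx":-40,"dy":-15,"dz":0,"spin":0},{"dx":-40,"dy":-15,"dz":0,"spin":0},{"dx":-40,"dy":-15,"dz":0,"spin":0},{"dx":-40,"dy":-15,"dz":0,"spin":0},{"dx":-40,"dy":-15,"dz":0,"spin":0},{"dx":-25,"dy":-8,"dz":0,"spin":0},{"dx":-10,"dy":0,"dz":0,"spin":0},{"dx":0,"dy":0,"dz":0,"spin":0}], fingers=0.75)

```text
clock: 7.65
ee_pos: [0.5422, -0.3173, 0.2584]
tcp_rot: [[-0.263, 0.965, -0.014], [0.964, 0.262, -0.036], [-0.031, -0.023, -0.999]]
ft_force: [0.6, 0.0, 0.9]
opening: 0.746
```

```bash
python3 -c "
from h import *
snap('wrist','wrist2');snap('top','top2');a=load('top2')['frame'];cv2.imwrite('pics/z6.png',cv2.resize(a[150:320,40:240],None,fx=4,fy=4,interpolation=cv2.INTER_CUBIC)[:600])"; python3 go.py .5307 -.3275 .069 1.83
```

```text
t 7.75 pos [ 0.5423 -0.3156  0.2585] yaw 1.839 spin 0.009 tool mm now [ -2.6  -9.9 189.9] after spin [ -2.7  -9.9 189.9] F [ 0.8 -0.4  0.3] op 0.749 q6 -2.5
```

View pics/wrist2.png

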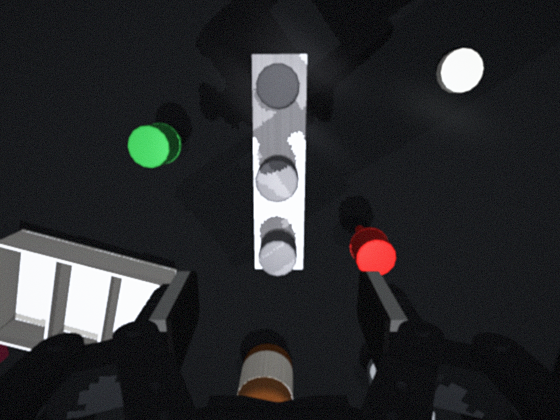

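View pics/z6.png

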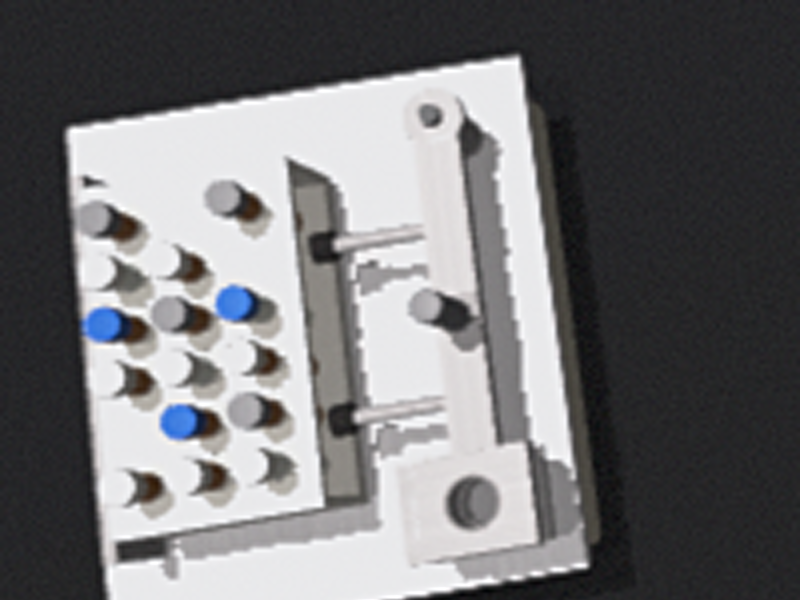

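The top view shows the bar parallel to its yoke line, with the eye under the upper ear. The wrist view shows the long pin's knob at (277,182) and red at (375,258).

```bash
python3 -c "
from h import *
d=load('wrist2');t=load('top0')
print([onz(d,277,v,z).round(4) for v,z in((182,.1),(86,.08),(258,.08))]); print('red',tri(t,(311,230),load('side0'),(281,256)))"
```

```text
[array([ 0.5307, -0.3257,  0.1   ]), array([ 0.459, -0.346,  0.08 ]), array([ 0.6021, -0.3069,  0.08  ])]
red (array([ 0.5750683 , -0.22582802,  0.08672116]), np.float64(0.00316976719106988))
```

arm_command(rows=[{"dx":-1,"dy":-5,"dz":20,"spin":0},{"dx":-1,"dy":-5,"dz":30,"spin":0},{"dx":0,"dy":0,"dz":30,"spin":0},{"dx":0,"dy":0,"dz":20,"spin":0},{"dx":0,"dy":0,"dz":0,"spin":0}])

```text
clock: 8.25
ee_pos: [0.535, -0.3148, 0.158]
tcp_rot: [[-0.276, 0.961, -0.01], [0.961, 0.275, -0.036], [-0.032, -0.02, -0.999]]
ft_force: [0.6, -1.0, 0.1]
opening: 0.756
```

```bash
python3 go.py .5307 -.3275 .069 1.83
```

```text
t 8.25 pos [ 0.535  -0.3148  0.158 ] yaw 1.85 spin 0.02 tool mm now [-8.2 -5.8 89.4] after spin [-8.3 -5.6 89.4] F [ 0.6 -1.   0.1] op 0.756 q6 -2.51
```

arm_command(rows=[{"dx":-6,"dy":-4,"dz":10,"spin":0.02},{"dx":-2,"dy":-2,"dz":15,"spin":0},{"dx":0,"dy":0,"dz":0,"spin":0}])

```text
clock: 8.55
ee_pos: [0.5327, -0.3236, 0.1342]
tcp_rot: [[-0.258, 0.966, -0.008], [0.965, 0.258, -0.038], [-0.035, -0.017, -0.999]]
ft_force: [0.2, -0.5, -0.2]
opening: 0.749
```

```bash
python3 go.py .5307 -.3268 .069 1.83
```

```text
t 8.55 pos [ 0.5327 -0.3236  0.1342] yaw 1.832 spin 0.002 tool mm now [-0.3 -1.6 65.3] after spin [-0.3 -1.6 65.3] F [ 0.2 -0.5 -0.2] op 0.749 q6 -2.51
```

arm_command(rows=[{"dx":0,"dy":-1,"dz":15,"spin":0},{"dx":0,"dy":0,"dz":20,"spin":0},{"dx":0,"dy":0,"dz":20,"spin":0},{"dx":0,"dy":0,"dz":5,"spin":0},{"dx":0,"dy":0,"dz":0,"spin":0}])

```text
clock: 9.05
ee_pos: [0.5328, -0.3282, 0.0734]
tcp_rot: [[-0.258, 0.966, -0.003], [0.965, 0.257, -0.042], [-0.039, -0.014, -0.999]]
ft_force: [0.3, -0.2, 0.4]
opening: 0.747
```

```bash
python3 go.py .5307 -.3268 .069 1.83
```

```text
t 9.05 pos [ 0.5328 -0.3282  0.0734] yaw 1.831 spin 0.001 tool mm now [ 2.  -1.6  4.4] after spin [ 2.  -1.6  4.4] F [ 0.3 -0.2  0.4] op 0.747 q6 -2.51
```

arm_command(rows=[{"dx":1,"dy":-1,"dz":6,"spin":0},{"dx":0,"dy":0,"dz":0,"spin":0}])

```text
clock: 9.25
ee_pos: [0.532, -0.3282, 0.0681]
tcp_rot: [[-0.257, 0.966, -0.002], [0.965, 0.257, -0.043], [-0.041, -0.013, -0.999]]
ft_force: [-0.6, 0.2, -0.5]
opening: 0.752
```

arm_command(rows=[{"dx":0,"dy":0,"dz":0,"spin":0},{"dx":0,"dy":0,"dz":0,"spin":0},{"dx":0,"dy":0,"dz":0,"spin":0},{"dx":0,"dy":0,"dz":0,"spin":0},{"dx":0,"dy":0,"dz":0,"spin":0},{"dx":0,"dy":0,"dz":0,"spin":0}], fingers=0, force=35)

```text
clock: 9.85
ee_pos: [0.5326, -0.3282, 0.07]
tcp_rot: [[-0.257, 0.966, 0.0], [0.965, 0.257, -0.044], [-0.042, -0.011, -0.999]]
ft_force: [-0.6, 0.3, -1.3]
opening: 0.418
```

```bash
python3 go.py .5307 -.3268 .27 1.83
```

```text
t 9.85 pos [ 0.5326 -0.3282  0.07  ] yaw 1.831 spin 0.001 tool mm now [  -6.6   -3.7 -199.9] after spin [  -6.6   -3.7 -199.9] F [-0.6  0.3 -1.3] op 0.418 q6 -2.51
```

arm_command(rows=[{"dx":-0.5,"dy":0,"dz":-10,"spin":0},{"dx":-1,"dy":0,"dz":-20,"spin":0},{"dx":-1,"dy":0,"dz":-25,"spin":0},{"dx":-1,"dy":0,"dz":-30,"spin":0},{"dx":-1,"dy":0,"dz":-30,"spin":0},{"dx":-1,"dy":0,"dz":-30,"spin":0},{"dx":0,"dy":0,"dz":-15,"spin":0},{"dx":0,"dy":0,"dz":0,"spin":0}])

```text
clock: 10.65
ee_pos: [0.5342, -0.3275, 0.2399]
tcp_rot: [[-0.257, 0.966, 0.003], [0.965, 0.257, -0.047], [-0.046, -0.01, -0.999]]
ft_force: [0.3, -0.5, -1.6]
opening: 0.416
```

```bash
python3 -c "
from h import *
snap('side','side3')"; python3 go.py .4856 .069 .25 1.83
```

```text
t 10.7 pos [ 0.5339 -0.3273  0.2386] yaw 1.831 spin 0.001 tool mm now [394.4  55.1 -29.7] after spin [394.5  54.6 -29.7] F [-0.3 -0.5 -0.6] op 0.416 q6 -2.52
```

View pics/side3.png

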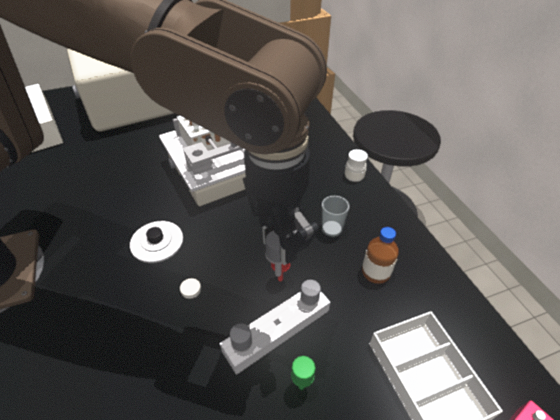

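The middle socket is empty and the pin hangs from the gripper. I'll carry it to the yoke.

arm_command(rows=[{"dx":20,"dy":3,"dz":-1,"spin":0},{"dx":35,"dy":5,"dz":-3,"spin":0},{"dx":40,"dy":6,"dz":-2,"spin":0},{"dx":40,"dy":6,"dz":-2,"spin":0},{"dx":40,"dy":6,"dz":-2,"spin":0},{"dx":40,"dy":6,"dz":-2,"spin":0},{"dx":40,"dy":6,"dz":-2,"spin":0},{"dx":40,"dy":6,"dz":-2,"spin":0},{"dx":35,"dy":5,"dz":-2,"spin":0},{"dx":25,"dy":3,"dz":-1,"spin":0},{"dx":10,"dy":1,"dz":0,"spin":0},{"dx":0,"dy":0,"dz":0,"spin":0}])

```text
clock: 11.9
ee_pos: [0.4721, 0.065, 0.2166]
tcp_rot: [[-0.259, 0.965, -0.041], [0.966, 0.258, -0.028], [-0.016, -0.047, -0.999]]
ft_force: [0.4, -1.0, -0.6]
opening: 0.414
```

```bash
python3 go.py .4856 .069 .22 1.83
```

```text
t 11.9 pos [0.4721 0.065  0.2166] yaw 1.833 spin 0.003 tool mm now [ 0.3 13.9 -4.1] after spin [ 0.3 13.9 -4.1] F [ 0.4 -1.  -0.6] op 0.414 q6 -1.88
```

arm_command(rows=[{"dx":0,"dy":9,"dz":-3,"spin":0},{"dx":1,"dy":5,"dz":0,"spin":0},{"dx":0,"dy":0,"dz":0,"spin":0}])

```text
clock: 12.2
ee_pos: [0.4862, 0.0681, 0.2174]
tcp_rot: [[-0.257, 0.965, -0.044], [0.966, 0.256, -0.029], [-0.017, -0.05, -0.999]]
ft_force: [-0.1, 0.1, -0.3]
opening: 0.413
```

```bash
python3 go.py .487 .070 .2 1.83;python3 -c "
from h import *
for n in ('side','top','wrist'): snap(n,n+'4')
a=load('side4')['frame'][90:210,150:300];b=load('top4')['frame'][230:320,110:210]
cv2.imwrite('pics/z7.png',cv2.resize(a,None,fx=5,fy=5,interpolation=cv2.INTER_CUBIC));cv2.imwrite('pics/z8.png',cv2.resize(b,None,fx=5,fy=5,interpolation=cv2.INTER_CUBIC))"
```

```text
t 12.2 pos [0.4862 0.0681 0.2174] yaw 1.831 spin 0.001 tool mm now [ 1.9  2.1 17.2] after spin [ 2.   2.1 17.2] F [-0.1  0.1 -0.3] op 0.413 q6 -1.87
```

View pics/z7.png

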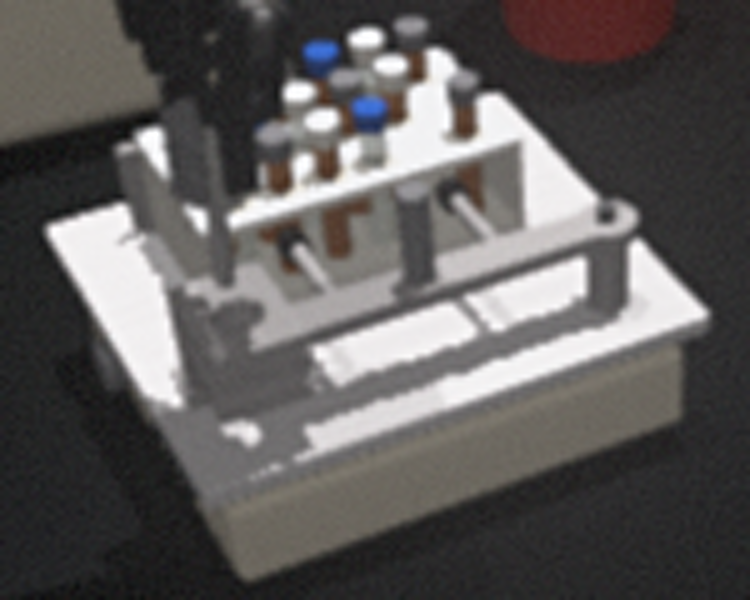

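View pics/wrist4.png

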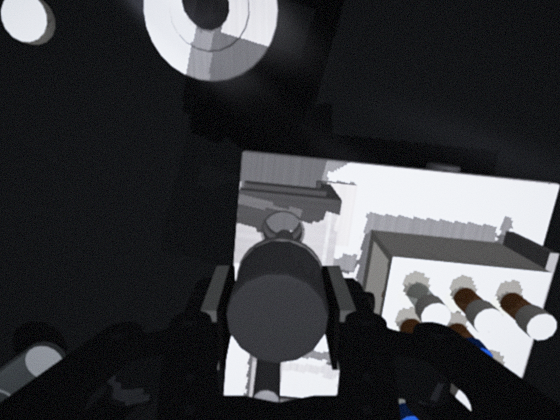

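```bash
python3 -c "
from h import *
s=load('side4');w=load('wrist4')
for d in (s,w):
  for p in ((.4836,.0664,.1595),(.4862,.0681,.1595),(.4856,.069,.144)): print(proj(d,p).round(1))
a=w['frame'][190:290,220:350]
cv2.imwrite('pics/z9.png',cv2.resize(cv2.convertScaleAbs(a,alpha=1.6,beta=20),None,fx=6,fy=6,interpolation=cv2.INTER_CUBIC))
a=s['frame'][130:180,175:225]
cv2.imwrite('pics/z10.png',cv2.resize(cv2.convertScaleAbs(a,alpha=1.8,beta=20),None,fx=11,fy=11,interpolation=cv2.INTER_CUBIC))"
```

```text
[195.7 148.6]
[196.7 147.9]
[197.4 153.3]
[277.  236.8]
[278.8 241.9]
[280.8 233.2]
```

View pics/z9.png

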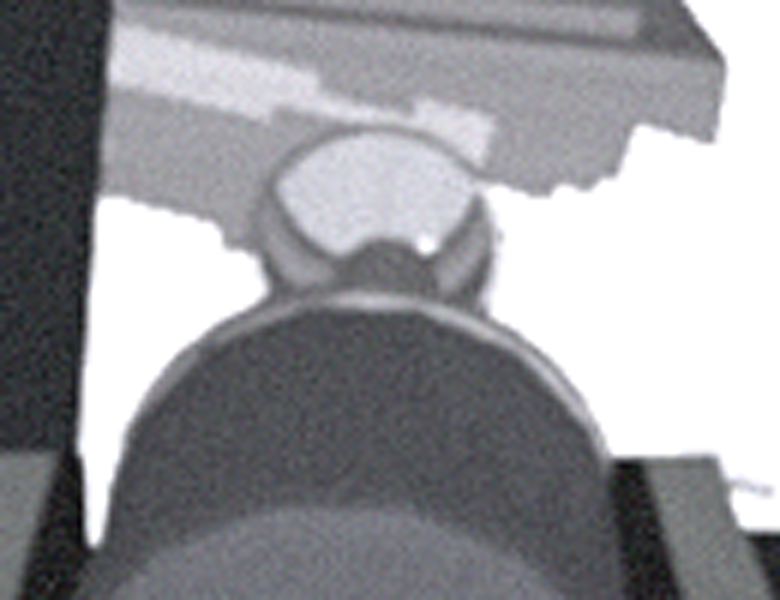

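View pics/z10.png

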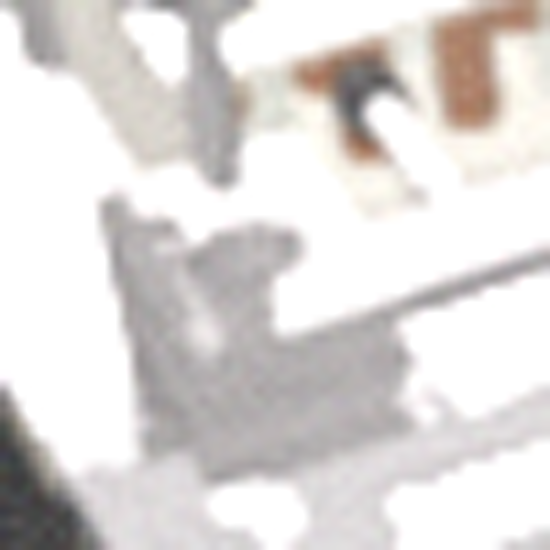

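```bash
python3 -c "
from h import *
w=load('wrist4')
print('tip',onz(w,284.7,233,.1595),'hole',onz(w,282.5,230.5,.144),'knobbottom?',onz(w,220+360/6,190+290/6,.211))"
```

```text
tip [0.48032202 0.06995623 0.1595    ] hole [0.48367923 0.06952739 0.144     ] knobbottom? [0.46805829 0.0645112  0.211     ]
```

The tip is about 4 mm short of the hole centre in x, well inside the clearance. I'll correct it and lower.

arm_command(rows=[{"dx":0,"dy":3,"dz":0,"spin":0},{"dx":0,"dy":1,"dz":8,"spin":0},{"dx":0,"dy":0.5,"dz":8,"spin":0},{"dx":0,"dy":0.5,"dz":8,"spin":0},{"dx":0,"dy":0,"dz":0,"spin":0}])

```text
clock: 12.85
ee_pos: [0.4895, 0.0677, 0.1909]
tcp_rot: [[-0.255, 0.966, -0.044], [0.967, 0.254, -0.029], [-0.017, -0.05, -0.999]]
ft_force: [-0.1, 0.5, -0.6]
opening: 0.414
```

```bash
python3 go.py .489 .069 .153 1.83;python3 -c "
from h import *
w=snap('wrist','wrist5')
a=w['frame'][190:290,220:350]
cv2.imwrite('pics/z11.png',cv2.resize(cv2.convertScaleAbs(a,alpha=1.6,beta=20),None,fx=6,fy=6,interpolation=cv2.INTER_CUBIC))"
```

```text
t 12.85 pos [0.4895 0.0677 0.1909] yaw 1.829 spin -0.001 tool mm now [ 2.   1.7 37.8] after spin [ 2.   1.7 37.8] F [-0.1  0.5 -0.6] op 0.414 q6 -1.87
```

View pics/z11.png

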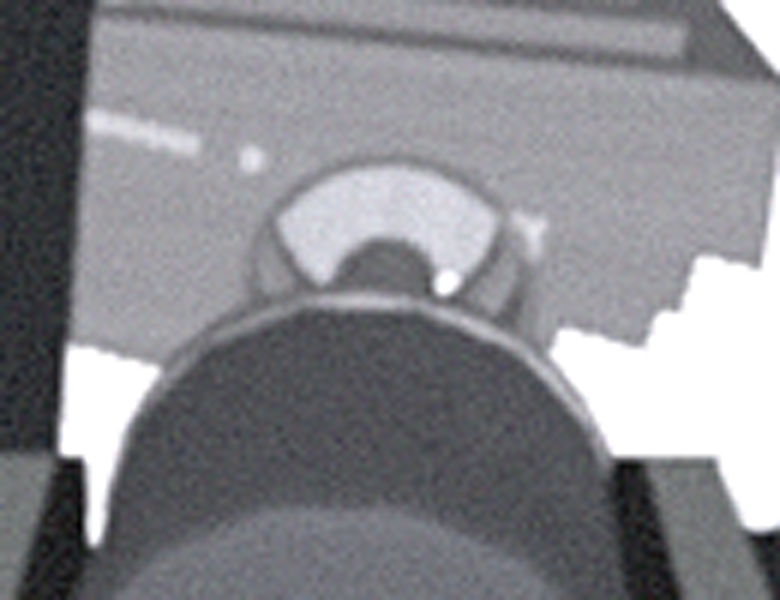

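The tip is inside the mouth, laterally centred (388 against 387 in the zoom), with no force. Lowering further.

arm_command(rows=[{"dx":0,"dy":0.4,"dz":7,"spin":0},{"dx":0,"dy":0.4,"dz":8,"spin":0},{"dx":0,"dy":0.4,"dz":8,"spin":0},{"dx":0,"dy":0.3,"dz":5,"spin":0},{"dx":0,"dy":0,"dz":0,"spin":0}])

```text
clock: 13.4
ee_pos: [0.49, 0.0674, 0.1609]
tcp_rot: [[-0.255, 0.966, -0.043], [0.967, 0.254, -0.029], [-0.017, -0.049, -0.999]]
ft_force: [0.7, 0.4, -1.5]
opening: 0.411
```

```bash
python3 go.py .489 .069 .152 1.83
```

```text
t 13.4 pos [0.49   0.0674 0.1609] yaw 1.829 spin -0.001 tool mm now [ 2.  -0.1  8.9] after spin [ 2.  -0.1  8.9] F [ 0.7  0.4 -1.5] op 0.411 q6 -1.87
```

arm_command(rows=[{"dx":0,"dy":0,"dz":3,"spin":0},{"dx":0,"dy":0,"dz":3,"spin":0},{"dx":0,"dy":0,"dz":1,"spin":0},{"dx":0,"dy":0,"dz":0,"spin":0}])

```text
clock: 13.8
ee_pos: [0.4901, 0.0671, 0.1537]
tcp_rot: [[-0.255, 0.966, -0.043], [0.967, 0.254, -0.029], [-0.017, -0.048, -0.999]]
ft_force: [-0.1, -0.7, -1.1]
opening: 0.416
```

```bash
python3 go.py .489 .069 .152 1.83;python3 -c "
from h import *
s=snap('side','side6');w=snap('wrist','wrist6')
a=s['frame'][110:190,165:265]
cv2.imwrite('pics/z12.png',cv2.resize(a,None,fx=7,fy=7,interpolation=cv2.INTER_CUBIC))"
```

```text
t 13.8 pos [0.4901 0.0671 0.1537] yaw 1.829 spin -0.001 tool mm now [ 2.1 -0.5  1.7] after spin [ 2.1 -0.5  1.7] F [-0.1 -0.7 -1.1] op 0.416 q6 -1.87
```

View pics/z12.png

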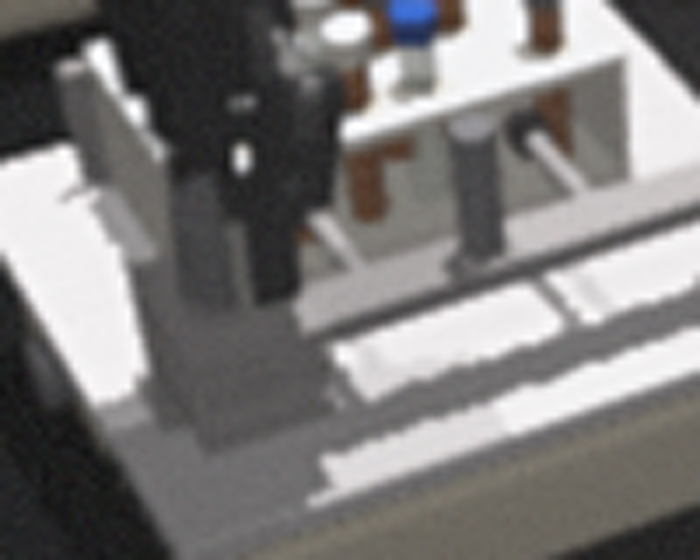

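arm_command(rows=[{"dx":0,"dy":0,"dz":1.5,"spin":0},{"dx":0,"dy":0,"dz":1,"spin":0},{"dx":0,"dy":0,"dz":0,"spin":0}])

```text
clock: 14.2
ee_pos: [0.4904, 0.067, 0.1518]
tcp_rot: [[-0.255, 0.966, -0.041], [0.967, 0.254, -0.029], [-0.018, -0.047, -0.999]]
ft_force: [-0.3, 0.2, -2.3]
opening: 0.412
```

arm_command(rows=[{"dx":0,"dy":0,"dz":0,"spin":0},{"dx":0,"dy":0,"dz":0,"spin":0},{"dx":0,"dy":0,"dz":0,"spin":0},{"dx":0,"dy":0,"dz":0,"spin":0},{"dx":0,"dy":0,"dz":0,"spin":0},{"dx":0,"dy":0,"dz":0,"spin":0}], fingers=0.65)

```text
clock: 14.8
ee_pos: [0.4913, 0.067, 0.1529]
tcp_rot: [[-0.255, 0.966, -0.039], [0.967, 0.254, -0.029], [-0.018, -0.045, -0.999]]
ft_force: [-0.2, -0.6, 0.4]
opening: 0.653
```

arm_command(rows=[{"dx":0,"dy":0.5,"dz":-8,"spin":0},{"dx":0,"dy":1,"dz":-15,"spin":0},{"dx":0,"dy":1,"dz":-25,"spin":0},{"dx":0,"dy":1,"dz":-30,"spin":0},{"dx":0,"dy":0,"dz":-30,"spin":0},{"dx":0,"dy":0,"dz":0,"spin":0}])

```text
clock: 15.4
ee_pos: [0.4988, 0.0713, 0.2661]
tcp_rot: [[-0.255, 0.966, -0.04], [0.967, 0.254, -0.029], [-0.018, -0.046, -0.999]]
ft_force: [-0.6, -0.5, 0.3]
opening: 0.648
```

```bash
python3 go.py .489 .069 .152 1.83;python3 -c "
from h import *
s=snap('side','side7');w=snap('wrist','wrist7')
a=s['frame'][110:190,165:265]
cv2.imwrite('pics/z13.png',cv2.resize(a,None,fx=7,fy=7,interpolation=cv2.INTER_CUBIC))"
```

```text
t 15.4 pos [0.4988 0.0713 0.2661] yaw 1.829 spin -0.001 tool mm now [  2.3  -4.7 114.4] after spin [  2.3  -4.7 114.4] F [-0.6 -0.5  0.3] op 0.648 q6 -1.87
```

View pics/z13.png

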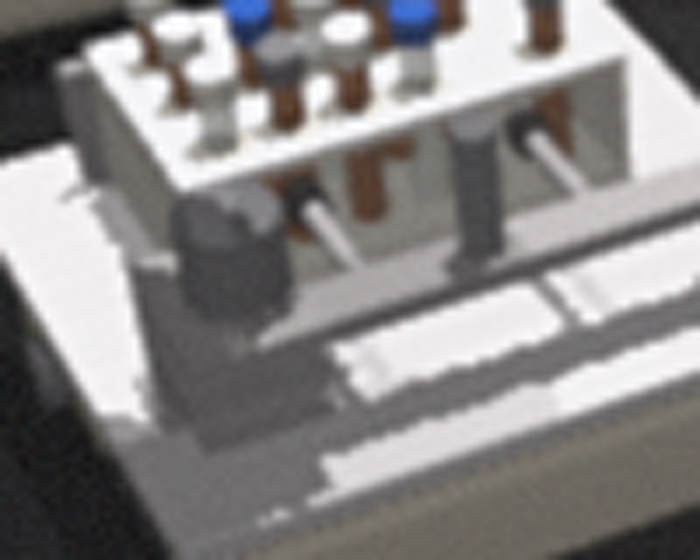

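View pics/wrist7.png

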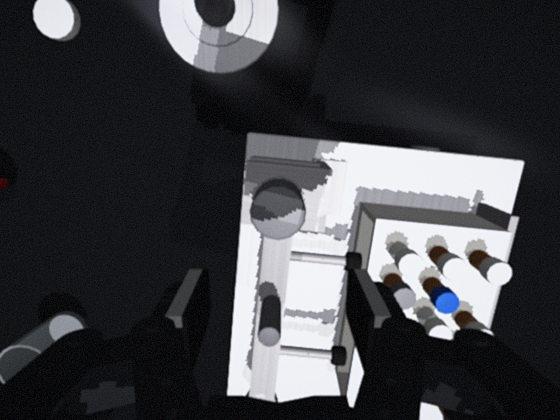

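arm_command(rows=[{"dx":-30,"dy":0,"dz":-20,"spin":0},{"dx":-40,"dy":0,"dz":-10,"spin":0},{"dx":-40,"dy":0,"dz":0,"spin":0},{"dx":-40,"dy":0,"dz":0,"spin":0},{"dx":-40,"dy":0,"dz":0,"spin":0},{"dx":-40,"dy":0,"dz":0,"spin":0},{"dx":-40,"dy":0,"dz":0,"spin":0},{"dx":-20,"dy":0,"dz":0,"spin":0},{"dx":0,"dy":0,"dz":0,"spin":0}])

```text
clock: 16.4
ee_pos: [0.5676, -0.2153, 0.2762]
tcp_rot: [[-0.259, 0.963, -0.076], [0.966, 0.259, -0.017], [0.003, -0.077, -0.997]]
ft_force: [0.4, 0.3, -0.1]
opening: 0.652
```

```bash
python3 -c "
from h import *
s=snap('side','side8');t=snap('top','top8')
a=cv2.resize(s['frame'][110:190,165:265],None,fx=4,fy=4,interpolation=cv2.INTER_CUBIC);b=cv2.resize(t['frame'][240:320,110:210],None,fx=4,fy=4,interpolation=cv2.INTER_CUBIC)
cv2.imwrite('pics/z14.png',np.hstack([a,b]))"
```

```text
(no output)
```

View pics/z14.png

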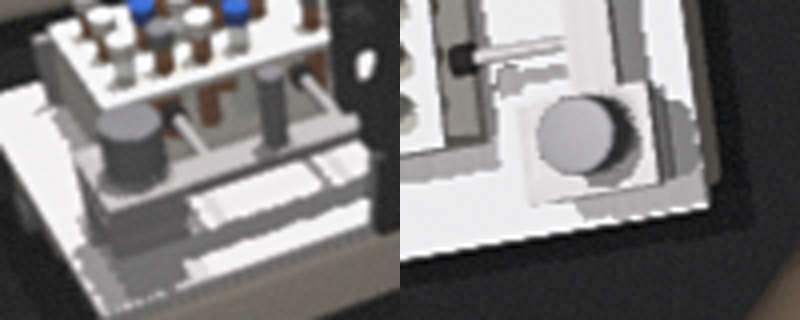

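View pics/top8.png

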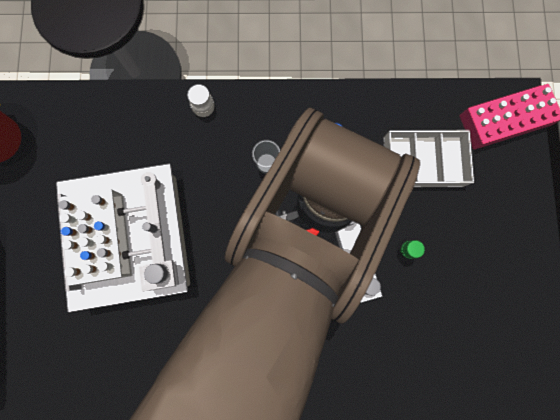

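```bash
python3 -c "
from h import *
s=load('side8');t=load('top8')
print(tri(t,(110+176/4,240+133/4),s,(165+130/4,110+123/4)))
print('bar post',tri(t,(148.5,227),s,(165+270/4,110+72/4)))
r.hand_in();print(r.get_obs()['clock'])"
```

```text
(array([0.48991572, 0.06490073, 0.18025198]), np.float64(0.001059588628742906))
bar post (array([0.57228455, 0.07584407, 0.1867317 ]), np.float64(0.0021060559391689166))
the job is handed in; nothing more can be done
the job is handed in; nothing more can be done
```

The retaining bar is swung home and the long pin is down through both ears and the eye. Its knob sits on the upper ear, and I handed the job in at about 16.5 s of the 51 s.

**Bar:** I gripped its post and pushed until the hard stop reacted with about 24 N, with the post at its predicted home position. The top view afterwards showed the eye under the upper ear.

**Pin:** I took the long pin, which was the middle one (its knob top was about 20 mm higher than the others). I lowered it through the holes with under 3 N of contact force, released it and moved the gripper well clear.

**Last checks:**
- The knob top measures z = 0.180 m, which matches 0.144 + 0.036 for a knob seated flat on the ear. It stands upright in both views.
- The pin sits about 5 mm off the hole's centre, within the hole's play.
- The final measurement of the post disagreed a little: about 6 mm lower in y and 6 mm higher in z than expected. The two camera rays missed each other by 2 mm, and the same kind of height error showed up on this post at the start. I put it down to picking the pixels by eye; the pictures still show the bar home.
- Pushing on the stop left the tool tilted about 2–3° for the rest of the job. It had no effect on the result.

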